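Sort left and right microscope slide-holder arms

ROBOT

A 7-joint arm with a two-finger parallel gripper is mounted at the origin on the work surface. World frame = base frame: x ahead of the robot, y to its left, z up, the work surface at z = 0. Lengths are in m, angles in degrees, forces in N, time in s.
With the tool pointing down it reaches from about 0.425 to 0.875 m from the base axis. Payload 4.7 kg.
Tool frame: the origin (TCP) lies on the front face of the gripper's body, between the roots of the fingers; the fingertips stand 70 mm ahead of it and the grasp point (between the pads) lies 51 mm ahead of it; z points along the fingers, y is the direction in which the jaws open and shut (so a half turn about z gives the same grasp; the last joint's range is limited). The gripper opens to 87 mm and grips with 3 to 60 N. Pads are 19 mm wide; open, the fingers measure 117 mm over their backs; the gripper's body (75 mm by 190 mm) begins 51 mm behind the grasp point.
Start: joints at [-71.786, 18.392, -4.016, 83.108, 1.295, 78.541, -3.26], TCP at [0.194, 0.62, 0.292] pointing down, gripper open.
Joint ranges: [-163.93, 163.93], [-17.29, 119.83], [-79.2, 71.16], [3.27, 140.29], [-89.18, 269.18], [5.43, 117.66], [-154.24, 154.24]. Speed limits (degrees/s): [147.25, 147.25, 180, 180, 180, 180, 180].

INTERFACE

Orientations are given as [roll, pitch, yaw] about the fixed x, y, z axes, in that order (R = Rz(yaw) Ry(pitch) Rx(roll)).
In Python, from cell import env gives the robot as it stands.
- The arm moves only by the tool drive_tool, never from a script. Its argument "commands" is a list of rows, each a list of 7 numbers: the shift along the tool's x, y, z in cm, then the turn, a rotation vector about the tool's x, y, z in degrees, then the opening, from 0 (shut) to 1 (fully open). In form: [[tx, ty, tz, rx, ry, rz, hand], ...]. A call has 1 to 20 rows; each row shifts and turns the commanded pose from where the row before left it, along the tool's axes as they then stand; what a row does not reach is not made up. A row lasts 1/12 s, in which the tool goes at most 41.7 mm and 7.16 degrees, less where a joint would pass 70% of its speed; a pose out of reach is approached as far as the arm can. A call is refused whole if a number of a shift passes 4.17 or a number of a turn 7.16, either way. A call with a gripper value outside its range is refused whole. The fingers move at their own pace and stop on an object; "force" is the grip in N (left out, the last holds). Time passes only in rows, so rows that do not move let the fingers close. It gives the time, the measured TCP pose, the force and the opening at its end, in the units of the state.
- env.get_obs(): the state, without advancing time (a new reading comes with each control period).
- env.read_camera(name): name is "side" or "top"; returns a dict with "img" (480x640x3 uint8, blue, green, red), "mtx" (3x3 intrinsics, pixels), "pose" (4x4, takes a point from camera to world coordinates). Camera axes: x right, y down, z forward; pixel columns grow to the right and rows downward; lengths in m; the calibration is good to about 2 mm. A picture is of the moment at which its call begins. There is no depth.
- env.sign_off(): hands the job in, once; it reports no verdict.
The state is a dict: "time_s": time; "qpos": joint angles; "joint_velocities": joint speeds; "effort": joint torques, N m; "tool_pos": TCP position; "tool_rot": TCP orientation; "force": force on the tool from outside, world axes, zero at the start; "wrist_torque": the same for the moment, N m; "grip_width": finger opening in m.
Only numpy, scipy, OpenCV 4.12 (cv2) and the standard library are available. Lean on these libraries where they do the work, as an engineer would, in place of code of your own. Each camera call takes 0.05 s, during which the arm holds its last target.

TASK

Two slide-holder arms for the microscopes lie on the bench, mirror images of each other: put the left-hand one in the blue tray and the right-hand one in the yellow tray. Seen from above with the foot end pointing away from you, the left-hand arm's foot turns left and the right-hand arm's foot turns right; the white outline on each tray's tab shows its kind. Set each arm down, rather than dropping it, so that it lies flat on the tray's floor with its brass rib up.

Things in the scene. Friction and masses are not known exactly. Their poses are not given: they have to be found in the camera images.
- left_arm: left-hand slide-holder arm, loose, flat, rib up. Black bar 110 mm long (x), 18 wide (y), 8 thick; its foot at the +x end (x 39 to 55) turns to +y, reaching 42 from the centre line. Mid-bar brass rib, 30 long (x), 18 wide like the bar, 24 high over the underside: pinch it across y. 80 g. Origin: centre of the bar's underside, z up. (A T-shaped arm, feet both sides, is not part of the job.)
- right_arm: right-hand slide-holder arm, loose, flat, rib up. Black bar 110 mm long (x), 18 wide (y), 8 thick; its foot at the +x end (x 39 to 55) turns to -y, reaching 42 from the centre line. Mid-bar brass rib, 30 long (x), 18 wide like the bar, 24 high over the underside: pinch it across y. 80 g. Origin: centre of the bar's underside, z up. (A T-shaped arm, feet both sides, is not part of the job.)
- left_tray: blue tray for the left-hand arm, fixed to the bench. Open box 180 mm long (x) by 140 wide (y), 18 high, walls and floor 4 thick (inside 172 by 132). At its +x end a tab 62 long, 4 thick, with a flat white full-size outline of the left-hand arm, foot end towards the tray's +y side. Origin: centre of the underside, z up; inner floor at z = 4 mm.
- right_tray: yellow tray for the right-hand arm, fixed to the bench. Open box 180 mm long (x) by 140 wide (y), 18 high, walls and floor 4 thick (inside 172 by 132). At its +x end a tab 62 long, 4 thick, with a flat white full-size outline of the right-hand arm, foot end towards the tray's +y side. Origin: centre of the underside, z up; inner floor at z = 4 mm.
Not all that is in view belongs to the job. What is shaped like the left_arm but green is not meant.

How it is judged (in metres and radians):
At the end, for the whole second after the job is handed in: The left-hand arm lies in the blue tray and the right-hand arm in the yellow tray, each at rest, flat on the tray's floor (within 7 mm of height and 10 degrees of level), rib up, its middle within the tray's inside (x of left_arm in the frame of left_tray between -0.085 and 0.085 m and y of left_arm in the frame of left_tray between -0.065 and 0.065 m and z of left_arm in the frame of left_tray between -0.003 and 0.011 m and angle between each of left_arm, right_arm's own z axis and vertical below 0.17 rad and linear speed of each of left_arm, right_arm below 0.03 m/s and x of right_arm in the frame of right_tray between -0.085 and 0.085 m and y of right_arm in the frame of right_tray between -0.065 and 0.065 m and z of right_arm in the frame of right_tray between -0.003 and 0.011 m); the robot touches nothing.
It fails at once if the left-hand arm is dropped or thrown (faster than 0.7 m/s near the bench, as after a fall of 30 mm or so) (linear speed of left_arm above 0.7 m/s and height (world z) of left_arm below 0.05 m).
It fails at once if the right-hand arm is dropped or thrown (faster than 0.7 m/s near the bench, as after a fall of 30 mm or so) (linear speed of right_arm above 0.7 m/s and height (world z) of right_arm below 0.05 m).
It also fails if it takes over 51 s, if anything falls off the work surface, if the arm or the gripper's body presses on something with over 40 N, if the wrist force passes 120 N, or if a joint passes its speed limit or range.

## Working session

There is one attempt and no reset: what is moved stays moved. The work goes in short steps, Python scripts to look and compute and a tool call to move; the robot and the scene stay as the last step left them, time stands still between calls to the robot, and variables do not carry over. Pictures are saved under pics/ and viewed, and the job is handed in when it is done.

Besides the shell and the picture viewer there is one more tool, called after "Request:" by a JSON object that holds its "api" and its "payload". drive_tool: Moves the arm, as the interface text tells. Its arguments: {"type":"object","properties":{"commands":{"type":"array"},"force":{"type":"number"}},"required":["commands"]}

```bash
ls; mkdir -p pics
python3 - <<'E'
from cell import env
import cv2,numpy as np
for n in ("top","side"):
    c=env.read_camera(n); cv2.imwrite(f"pics/{n}0.png",c["img"]); np.savez(f"{n}0.npz",**c); print(n,c["mtx"],c["pose"])
print(env.get_obs())
E
```

```text
pics
top [[592.4824786    0.         314.65004501]
 [  0.         592.4824786  229.04320372]
 [  0.           0.           1.        ]] [[-0.01828104 -0.98443611  0.17478943  0.22208474]
 [-0.99943769  0.02290716  0.02448591 -0.04685882]
 [-0.02810875 -0.17424351 -0.98430132  1.31013128]
 [ 0.          0.          0.          1.        ]]
side [[585.32701568   0.         335.10949837]
 [  0.         585.32701568 239.43274011]
 [  0.           0.           1.        ]] [[ 0.99627461 -0.0536505   0.06751692  0.34877311]
 [-0.08583501 -0.69247037  0.71632195 -0.93943437]
 [ 0.00832244 -0.71944868 -0.69449574  0.92220391]
 [ 0.          0.          0.          1.        ]]
{'time_s': 0.1, 'qpos': array([-71.78533087,  18.43559549,  -4.01531342,  83.16967669,
         1.29685858,  78.54184037,  -3.26097451]), 'joint_velocities': array([ 0.16923978, -0.10196448, -0.03433564, -0.1576584 , -0.02317569,
       -0.08367217,  0.07284166]), 'effort': array([-2.51160330e-06, -4.92571807e+01, -4.05522231e-01, -3.13398600e+01,
       -6.40432583e-02,  3.95042938e-02,  8.61515309e-05]), 'tool_pos': array([0.19438556, 0.61984241, 0.29124643]), 'tool_rot': array([-1.79898227e+02,  7.48731878e-03,  1.62594161e+02]), 'force': array([-0.29811178,  0.22002596,  0.17951852]), 'wrist_torque': array([ 0.00335451,  0.01551467, -0.02608041]), 'grip_width': 0.08683020095385864}
```

View pics/top0.png

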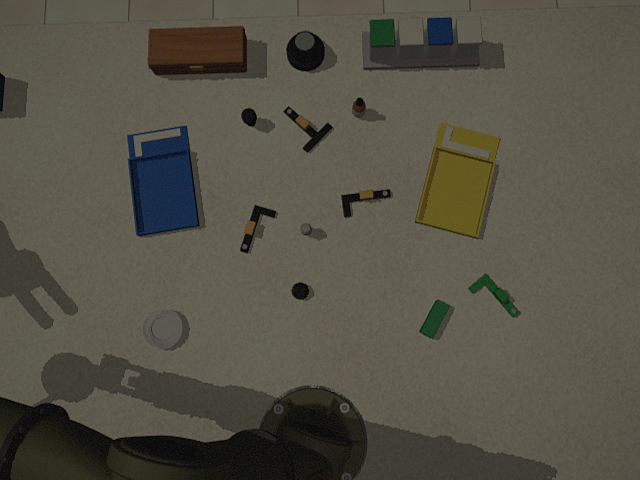

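View pics/side0.png

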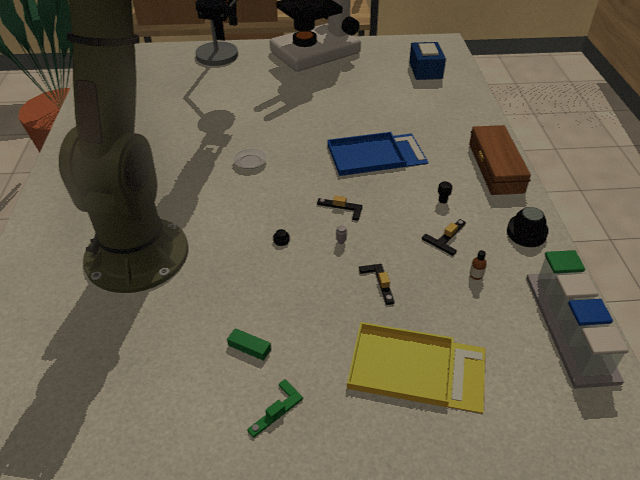

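The top view shows an arm at (258,228) whose foot turns right, so it is right-hand and goes to yellow. The arm at (367,196) has its foot to the left and turning down, so it is left-hand and goes to blue. The T-shaped arm at (310,130) and the green arm are not part of the job. Next I measure.

```bash
cat > h.py <<'E'
import numpy as np,cv2
def ray(c,uv):
    d=np.linalg.inv(c["mtx"])@np.array([uv[0],uv[1],1.]); return c["pose"][:3,3],c["pose"][:3,:3]@d
def plane(c,uv,z):
    o,d=ray(c,uv); return o+d*(z-o[2])/d[2]
def tri(c1,u1,c2,u2):
    o1,d1=ray(c1,u1);o2,d2=ray(c2,u2)
    s=np.linalg.lstsq(np.c_[d1,-d2],o2-o1,rcond=None)[0]
    a,b=o1+s[0]*d1,o2+s[1]*d2
    return (a+b)/2,np.linalg.norm(a-b)
def blobs(m,lo=15):
    n,l,s,c=cv2.connectedComponentsWithStats(m.astype(np.uint8)); return [(c[i].round(1),s[i].tolist(),l==i) for i in range(1,n) if s[i,4]>lo]
E
python3 - <<'E'
from h import *
for n,rois in (("top",((225,190,60,70),(325,170,80,60),(115,110,100,140),(400,110,110,140))),("side",((305,185,70,45),(345,250,60,60)))):
    c=np.load(n+"0.npz"); im=c["img"]; hsv=cv2.cvtColor(im,cv2.COLOR_BGR2HSV)
    H,S,V=cv2.split(hsv)
    br=(H>10)&(H<24)&(S>130)&(V>90)
    print(n,[(b[0],b[1]) for b in blobs(br,20)])
    t=[]
    for x,y,w,h in rois: t.append(cv2.resize(im[y:y+h,x:x+w],(380,280),interpolation=cv2.INTER_NEAREST))
    while len(t)<4:t.append(t[0])
    cv2.imwrite(f"pics/z{n}.png",np.clip(1.6*np.vstack([np.hstack(t[:2]),np.hstack(t[2:])]),0,255))
E
```

```text
top [(array([301.7, 121. ]), [296, 116, 13, 12, 75]), (array([365.9, 193.8]), [360, 190, 13, 8, 82]), (array([249.5, 227. ]), [245, 221, 10, 13, 87])]
side [(array([499.7, 150. ]), [474, 125, 56, 51, 1437]), (array([339.6, 198.3]), [334, 196, 12, 6, 56]), (array([451. , 227.1]), [445, 223, 13, 9, 66]), (array([383.5, 277.2]), [378, 272, 12, 11, 86]), (array([406.1, 337.7]), [361, 329, 90, 20, 446])][ WARN:0@0.122] global loadsave.cpp:1063 imwrite_ Unsupported depth image for selected encoder is fallbacked to CV_8U.
```

```bash
sleep 1
```

```text
(no output)
```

View pics/ztop.png

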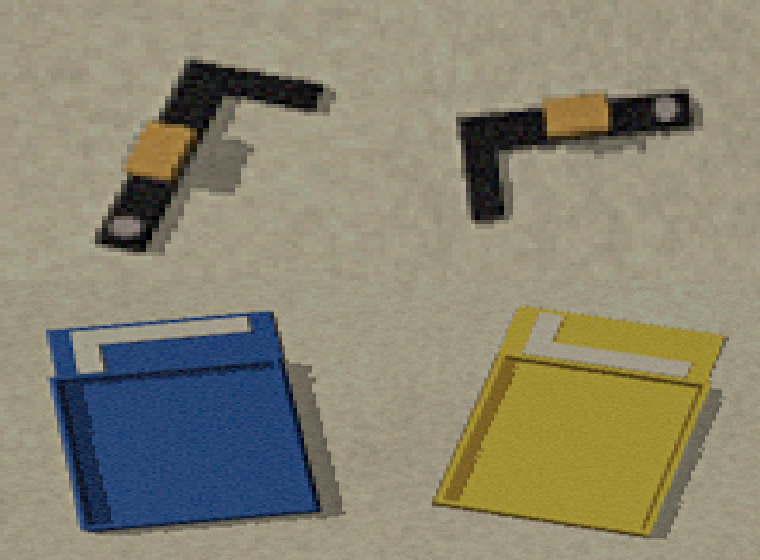

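View pics/zside.png

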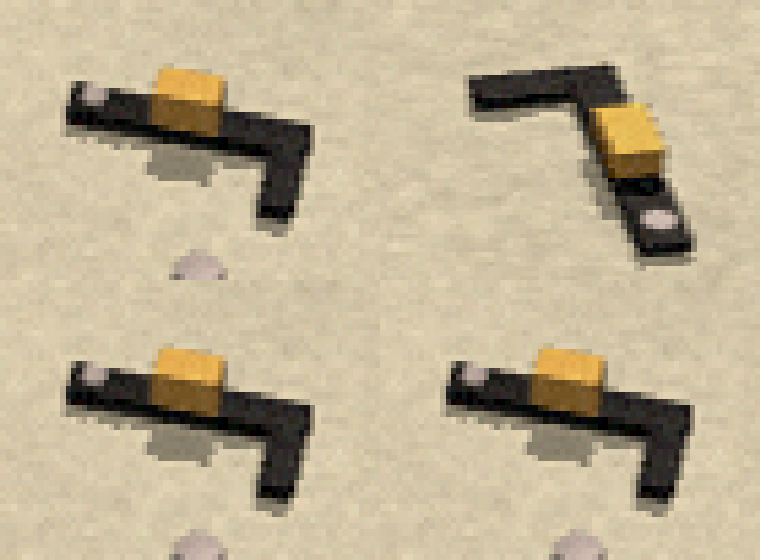

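The crops confirm both kinds: blue's outline is left-hand and yellow's is right-hand. Now poses and heights.

Run:
```python
from h import *
T=np.load("top0.npz");S=np.load("side0.npz"); T={k:T[k] for k in T};S={k:S[k] for k in S}
def m(c,vlo):
    H,Sa,V=cv2.split(cv2.cvtColor(c["img"],cv2.COLOR_BGR2HSV)); return (H>8)&(H<26)&(Sa>110)&(V>vlo)
bt=blobs(m(T,80),30); bs=blobs(m(S,165),15)
print([b[0] for b in bt],[b[0] for b in bs])
def near(b,p): return min(b,key=lambda q:np.hypot(*(q[0]-p)))[0]
for name,pt,ps,dot in (("right",(250,228),(340,196),(245,247)),("left",(366,194),(383,275),(388,193))):
    a,b=near(bt,pt),near(bs,ps)
    X,e=tri(T,a,S,b); print(name,a,b,"ribtop",X.round(4),"gap",e.round(4))
    P=plane(T,a,.024)
    # black pixels
    g=T["img"].max(2); x,y=map(int,pt); k=np.zeros_like(g); k[y-32:y+32,x-32:x+32]=1
    bl=blobs((g<45)&(k>0),20)
    ys,xs=np.where(np.any([q[2] for q in bl],0)); 
    W=np.array([plane(T,(u,v),.008)[:2] for u,v in zip(xs,ys)])
    rel=W-P[:2]
    # bar pixels: iterate line fit within 12 mm of line through the rib
    h=T["img"]; roi=h[dot[1]-7:dot[1]+7,dot[0]-7:dot[0]+7]
    dm=np.zeros(g.shape,np.uint8)
    hs=cv2.cvtColor(h,cv2.COLOR_BGR2HSV)
    # dot end: black blob far from foot; estimate axis by iterative pca
    D=plane(T,dot,.008)[:2]; ax=P[:2]-D; ax/=np.linalg.norm(ax)
    for _ in range(8):
        n=np.array([-ax[1],ax[0]]); s=rel@ax; t=rel@n
        K=(abs(t)<.012)&(s<.035)
        vx,vy,x0,y0=cv2.fitLine(rel[K].astype(np.float32),cv2.DIST_L2,0,.01,.01).ravel()
        ax2=np.array([vx,vy]); ax=ax2*np.sign(ax2@ax)
    print(" P24",P.round(4),"yaw",np.degrees(np.arctan2(ax[1],ax[0])).round(1),"lineoffset",((x0*n[0]+y0*n[1])).round(4),"s",s.min().round(3),s.max().round(3),"t",t.min().round(3),t.max().round(3))
for name,lo,hi in (("blue",(100,120,30),(125,255,255)),("yellow",(24,120,60),(34,255,255))):
    r=[]
    for n,c in (("top",T),("side",S)):
        k=cv2.inRange(cv2.cvtColor(c["img"],cv2.COLOR_BGR2HSV),lo,hi)
        if n=="side": pass
        b=max(blobs(k>0,300),key=lambda q:q[1][4]*( (q[0][1]>100)))
        cn=max(cv2.findContours(b[2].astype(np.uint8),cv2.RETR_EXTERNAL,cv2.CHAIN_APPROX_NONE)[0],key=cv2.contourArea)
        ap=cv2.approxPolyDP(cn,3,True)[:,0]; print(name,n,b[1],ap.tolist())
        if n=="top":
            for q in ap: print(q,plane(c,q,.018)[:2].round(3))
```

```text
[array([302. , 121.1]), array([441.1, 138. ]), array([461.2, 183.3]), array([430.8, 163. ]), array([422.5, 197.2]), array([365.7, 194. ]), array([249.4, 227.2])] []Traceback (most recent call last):
  File "<stdin>", line 9, in <module>
  File "<stdin>", line 7, in near
ValueError: min() iterable argument is empty
```

```bash
cat > m1.py <<'E'
from h import *
T=np.load("top0.npz");S=np.load("side0.npz"); T={k:T[k] for k in T};S={k:S[k] for k in S}
def m(c,vlo):
    H,Sa,V=cv2.split(cv2.cvtColor(c["img"],cv2.COLOR_BGR2HSV)); return (H>8)&(H<24)&(Sa>120)&(V>vlo)
bt=blobs(m(T,80),30); bs=blobs(m(S,118),15)
print([(b[0],b[1][4]) for b in bs])
def near(b,p): return min(b,key=lambda q:np.hypot(*(q[0]-p)))[0]
for name,pt,ps,dot in (("right",(250,228),(340,196),(245,247)),("left",(366,194),(383,275),(388,193))):
    a,b=near(bt,pt),near(bs,ps)
    X,e=tri(T,a,S,b); print(name,a,b,"ribtop",X.round(4),"gap",e.round(4))
    P=plane(T,a,.024)
    g=T["img"].max(2); x,y=map(int,pt); k=np.zeros_like(g); k[y-32:y+32,x-32:x+32]=1
    bl=blobs((g<45)&(k>0),20)
    ys,xs=np.where(np.any([q[2] for q in bl],0)); 
    W=np.array([plane(T,(u,v),.008)[:2] for u,v in zip(xs,ys)])
    rel=W-P[:2]
    D=plane(T,dot,.008)[:2]; ax=P[:2]-D; ax/=np.linalg.norm(ax)
    for _ in range(8):
        n=np.array([-ax[1],ax[0]]); s=rel@ax; t=rel@n
        K=(abs(t)<.012)&(s<.035)
        vx,vy,x0,y0=cv2.fitLine(rel[K].astype(np.float32),cv2.DIST_L2,0,.01,.01).ravel()
        ax2=np.array([vx,vy]); ax=ax2*np.sign(ax2@ax)
    print(" P24",P.round(4),"yaw",np.degrees(np.arctan2(ax[1],ax[0])).round(1),"lineoffset",((x0*n[0]+y0*n[1])).round(4),"s",s.min().round(3),s.max().round(3),"t",t.min().round(3),t.max().round(3))
for name,lo,hi in (("blue",(100,120,20),(125,255,255)),("yellow",(22,120,30),(34,255,255))):
    for n,c in (("top",T),("side",S)):
        k=cv2.inRange(cv2.cvtColor(c["img"],cv2.COLOR_BGR2HSV),lo,hi)
        b=max(blobs(k>0,300),key=lambda q:q[1][4]*( (q[0][1]>100)))
        cn=max(cv2.findContours(b[2].astype(np.uint8),cv2.RETR_EXTERNAL,cv2.CHAIN_APPROX_NONE)[0],key=cv2.contourArea)
        ap=cv2.approxPolyDP(cn,3,True)[:,0]; print(name,n,b[1])
        for q in ap: print("  ",q,plane(c,q,.018)[:2].round(3),plane(c,q,.0)[:2].round(3))
E
python3 m1.py
```

```text
[(array([364.4,   8.5]), 63), (array([280.6,  12.7]), 18), (array([361.4,  19.2]), 68), (array([ 36.7, 108.2]), 574), (array([ 38.6, 123. ]), 35), (array([339.5, 198.2]), 51), (array([450.8, 227. ]), 59), (array([384. , 277.2]), 74)]
right [249.5 227.2] [339.5 198.2] ribtop [0.4586 0.1296 0.0219] gap 0.0006
 P24 [0.458  0.1293 0.024 ] yaw -18.5 lineoffset -0.0019 s -0.054 0.054 t -0.042 0.009
left [365.8 194. ] [384.  277.2] ribtop [ 0.5279 -0.1302  0.0207] gap 0.0004
 P24 [ 0.5269 -0.13    0.024 ] yaw 95.4 lineoffset 0.0011 s -0.055 0.054 t -0.009 0.042
blue top [128, 126, 71, 110, 5655]
   [185 126] [0.699 0.279] [0.706 0.284]
   [147 132] [0.687 0.367] [0.694 0.373]
   [179 127] [0.697 0.293] [0.704 0.298]
   [182 135] [0.678 0.286] [0.684 0.29 ]
   [142 143] [0.661 0.378] [0.667 0.384]
   [141 157] [0.628 0.379] [0.633 0.385]
   [134 156] [0.631 0.395] [0.636 0.401]
   [132 135] [0.681 0.402] [0.687 0.408]
   [128 136] [0.679 0.411] [0.685 0.417]
   [139 235] [0.447 0.377] [0.45  0.383]
   [198 225] [0.467 0.245] [0.47  0.249]
blue side [328, 132, 100, 44, 2835]
   [427 161] [0.6
[... 266 characters left out ...]
33]
   [328 140] [0.451 0.38 ] [0.453 0.406]
   [340 175] [0.469 0.224] [0.471 0.247]
yellow top [415, 123, 85, 115, 5655]
   [440 123] [ 0.69  -0.304] [ 0.696 -0.308]
   [415 219] [ 0.469 -0.237] [ 0.472 -0.24 ]
   [477 237] [ 0.426 -0.371] [ 0.428 -0.375]
   [499 138] [ 0.65  -0.435] [ 0.656 -0.44 ]
yellow side [347, 322, 138, 91, 7004]
   [360 323] [ 0.465 -0.243] [ 0.467 -0.229]
   [347 383] [ 0.426 -0.374] [ 0.428 -0.363]
   [448 403] [ 0.596 -0.427] [ 0.601 -0.417]
   [446 406] [ 0.592 -0.433] [ 0.596 -0.423]
   [483 410] [ 0.653 -0.445] [ 0.659 -0.436]
   [484 348] [ 0.689 -0.32 ] [ 0.696 -0.307]
   [454 343] [ 0.636 -0.304] [ 0.642 -0.291]
   [452 337] [ 0.635 -0.29 ] [ 0.641 -0.277]
```

Request:
{"api": "drive_tool", "payload": {"commands": [[-2,-1.95,0.75,0,0,0,1],[-2,-1.95,0.75,0,0,0,1],[-2,-1.95,0.75,0,0,0,1],[-2,-1.95,0.75,0,0,0,1],[-2,-1.95,0.75,0,0,0,1],[-2,-1.95,0.75,0,0,0,1],[-2,-1.95,0.75,0,0,0,1],[-2,-1.95,0.75,0,0,0,1],[-2,-1.95,0.75,0,0,0,1],[-2,-1.95,0.75,0,0,0,1],[-2,-1.95,0.75,0,0,0,1],[-2,-1.95,0.75,0,0,0,1],[-2,-1.95,0.75,0,0,0,1],[-2,-1.95,0.75,0,0,0,1],[-2,-1.95,0.75,0,0,0,1],[-2,-1.95,0.75,0,0,0,1],[-2,-1.95,0.75,0,0,0,1],[-2,-1.95,0.75,0,0,0,1],[-2,-1.95,0.75,0,0,0,1],[-2,-1.95,0.75,0,0,1.1,1]], "force": 20}}

```text
time_s: 1.77
tool_pos: [0.4597, 0.1271, 0.1418]
tool_rot: [-180.0, -0.0, 161.5]
force: [0.5, 0.1, 0.8]
grip_width: 0.0871
```

Request:
{"api": "drive_tool", "payload": {"commands": [[0.1,0.1,1.5,0,0,0,1],[0,0,1.5,0,0,0,1],[0,0,1.5,0,0,0,1],[0,0,1.2,0,0,0,1],[0,0,0.8,0,0,0,1],[0,0,0.3,0,0,0,1],[0,0,0,0,0,0,1],[0,0,0,0,0,0,0],[0,0,0,0,0,0,0],[0,0,0,0,0,0,0],[0,0,0,0,0,0,0],[0,0,0,0,0,0,0],[0,0,0,0,0,0,0],[0,0,0,0,0,0,0]], "force": 20}}

```text
time_s: 2.93
tool_pos: [0.4589, 0.1298, 0.0744]
tool_rot: [180.0, 0.0, 161.5]
force: [0.4, 0.2, -0.1]
grip_width: 0.0485
```

Request:
{"api": "drive_tool", "payload": {"commands": [[0,0,0,0,0,0,0],[0,0,0,0,0,0,0],[0,0,0,0,0,0,0],[0,0,0,0,0,0,0],[0,0,0,0,0,0,0],[0,0,0,0,0,0,0],[0,0,0,0,0,0,0],[0,0,0,0,0,0,0],[0,0,0,0,0,0,0],[0,0,0,0,0,0,0]], "force": 20}}

```text
time_s: 3.77
tool_pos: [0.4589, 0.1297, 0.0742]
tool_rot: [180.0, 0.0, 161.5]
force: [0.0, 0.6, -0.4]
grip_width: 0.0181
```

Request:
{"api": "drive_tool", "payload": {"commands": [[0,0,-0.7,0,0,0,0],[0,0,-1.5,0,0,0,0],[0,0,-2.5,0,0,0,0],[0,0,-2.5,0,0,0,0],[-0.7,-1.3,-2,0,0,0,0],[-1.3,-2.4,-0.5,0,0,0,0],[-1.4,-2.5,0,0,0,0,0],[-1.4,-2.5,0,0,0,0,0],[-1.4,-2.5,0,0,0,0,0],[-1.4,-2.5,0,0,0,0,0],[-1.4,-2.5,0,0,0,0,0],[-1.4,-2.5,0,0,0,0,0],[-1.4,-2.5,0,0,0,0,0],[-1.4,-2.5,0,0,0,0,0],[-1.4,-2.5,0,0,0,0,0],[-1.4,-2.5,0,0,0,0,0],[-1.4,-2.5,0,0,0,0,0],[-1.4,-2.5,0,0,0,0,0],[-1.4,-2.5,0,0,0,0,0],[-1.4,-2.5,0,0,0,0,0]]}}

```text
time_s: 5.43
tool_pos: [0.5409, -0.3069, 0.1715]
tool_rot: [180.0, -0.0, 161.5]
force: [-0.5, -0.0, -0.8]
grip_width: 0.018
```

Run:
```python
from cell import env
import cv2,numpy as np
for n in ("top","side"):
    c=env.read_camera(n); cv2.imwrite(f"pics/{n}1.png",c["img"]); np.savez(f"{n}1.npz",**c)
o=env.get_obs();print(o["time_s"],o["tool_pos"],o["tool_rot"],o["force"],o["qpos"],o["grip_width"])
```

```text
5.5333 [ 0.5396213  -0.31168589  0.17182218] [-1.79738075e+02  7.09679771e-02  1.61123132e+02] [-0.66147992 -0.46641097 -0.75738118] [ -3.25800437  23.07561969  38.36260677  96.69497087 -15.24516168
  65.48122655 110.34701554] 0.017806722129216555
```

View pics/side1.png

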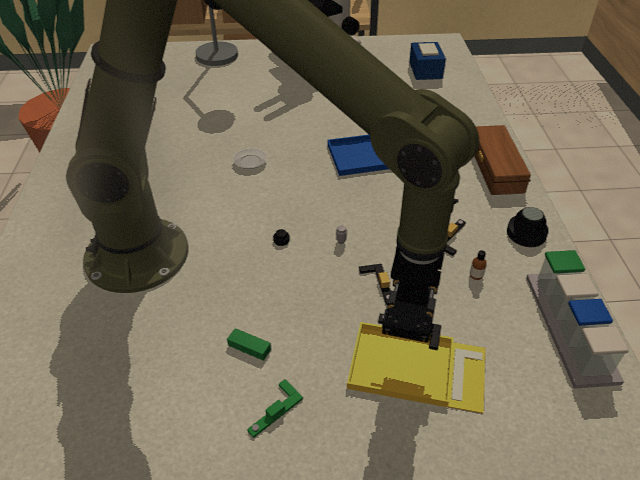

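View pics/top1.png

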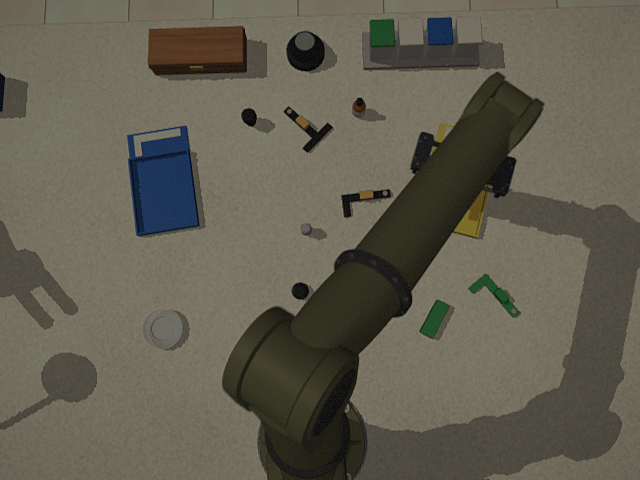

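The side view shows the held arm over the yellow tray, with the hand at about (412,310). Lowering it now.

Request:
{"api": "drive_tool", "payload": {"commands": [[0,-0.2,1.5,0,0,0,0],[0,0,1.8,0,0,0,0],[0,0,1.8,0,0,0,0],[0,0,1.5,0,0,0,0],[0,0,1.2,0,0,0,0],[0,0,0.8,0,0,0,0],[0,0,0.4,0,0,0,0],[0,0,0.1,0,0,0,0],[0,0,0,0,0,0,0],[0,0,0,0,0,0,0]]}}

```text
time_s: 6.37
tool_pos: [0.5408, -0.308, 0.0811]
tool_rot: [-180.0, 0.1, 161.5]
force: [0.6, -0.8, -1.0]
grip_width: 0.0177
```

Request:
{"api": "drive_tool", "payload": {"commands": [[0,-0.4,0,0,0,0,0],[0,-0.4,0,0,0,0,0],[0,-0.2,0.1,0,0,0,0],[0,0,0.1,0,0,0,0],[0,0,0.1,0,0,0,0],[0,0,0,0,0,0,0],[0,0,0,0,0,0,0]]}}

```text
time_s: 6.95
tool_pos: [0.5368, -0.3183, 0.0783]
tool_rot: [-180.0, 0.0, 161.4]
force: [-1.5, -0.6, 4.8]
grip_width: 0.018
```

Contact is felt: 4.8 N upward at z = 0.0783, which matches the 4 mm floor. Opening part way, then up.

Request:
{"api": "drive_tool", "payload": {"commands": [[0,0,0,0,0,0,0.45],[0,0,0,0,0,0,0.45],[0,0,0,0,0,0,0.45],[0,0,0,0,0,0,0.45],[0,0,0,0,0,0,0.45],[0,0,0,0,0,0,0.45],[0,0,0,0,0,0,0.45],[0,0,0,0,0,0,0.45]]}}

```text
time_s: 7.62
tool_pos: [0.5371, -0.3171, 0.0772]
tool_rot: [180.0, -0.0, 161.5]
force: [-0.3, -0.4, 0.7]
grip_width: 0.0392
```

Request:
{"api": "drive_tool", "payload": {"commands": [[0,0,-1,0,0,0,0.45],[0,0,-2,0,0,0,0.45],[0,0,-2.5,0,0,0,0.5],[0,0,-2,0,0,0,0.7],[0,0,-0.5,0,0,6.6,1],[0,0,0,0,0,6.6,1],[0,0,0,0,0,6.6,1],[0,0,0,0,0,6.6,1],[0,0,0,0,0,6.6,1],[0,0,0,0,0,6.6,1],[0,0,0,0,0,6.6,1],[0,0,0,0,0,6.6,1],[0,0,0,0,0,6.6,1],[0,0,0,0,0,6.6,1],[3.1,0.1,0,0,0,0,1],[3.1,0.1,0,0,0,0,1],[3.1,0.1,0,0,0,0,1],[3.1,0.1,0,0,0,0,1],[3.1,0.1,0,0,0,0,1],[3.1,0.1,0,0,0,0,1]]}}

```text
time_s: 9.28
tool_pos: [0.5251, -0.1301, 0.1579]
tool_rot: [179.9, -0.0, 95.5]
force: [0.2, -0.1, -0.2]
grip_width: 0.0869
```

Run:
```python
from cell import env
import cv2,numpy as np
for n in ("top","side"):
    c=env.read_camera(n); cv2.imwrite(f"pics/{n}2.png",c["img"]); np.savez(f"{n}2.npz",**c)
o=env.get_obs();print(o["time_s"],o["tool_pos"],o["tool_rot"],o["force"],o["qpos"],o["grip_width"])
```

```text
9.3833 [ 0.52581255 -0.12486281  0.15740863] [179.98262685  -0.27029043  95.98760927] [-0.36897004 -0.48295417  0.12576222] [-35.95743832  16.3147041   53.4727862  109.39644884 -15.153978
  61.66540379  29.71521334] 0.08716458536092037
```

View pics/side2.png

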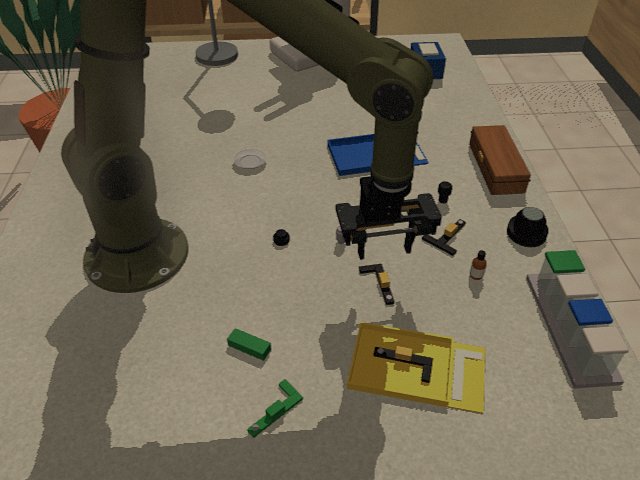

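View pics/top2.png

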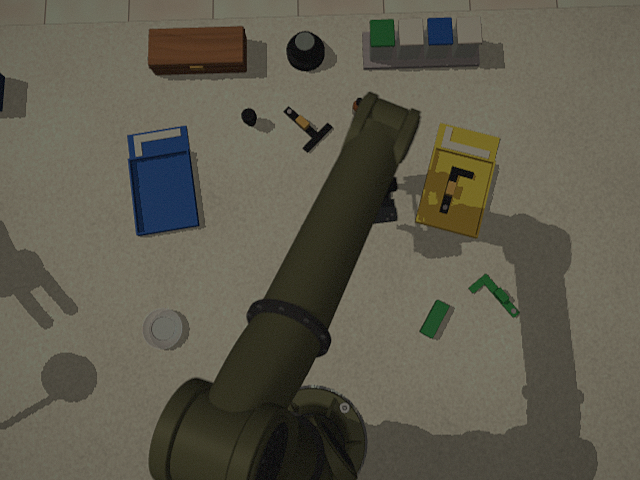

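The right arm lies flat in the yellow tray at side pixel (403,360), and the left arm is undisturbed at (383,282). Descending on it.

Request:
{"api": "drive_tool", "payload": {"commands": [[0,0,0,0,0,0,1],[0,0,1.5,0,0,0,1],[0,0,1.8,0,0,0,1],[0,0,1.8,0,0,0,1],[0,0,1.3,0,0,0,1]]}}

```text
time_s: 9.8
tool_pos: [0.5248, -0.1332, 0.0925]
tool_rot: [-180.0, 0.0, 95.4]
force: [-1.0, -0.1, -0.4]
grip_width: 0.087
```

Request:
{"api": "drive_tool", "payload": {"commands": [[0.3,0.1,1,0,0,0,1],[0,0,0.6,0,0,0,1],[0,0,0.3,0,0,0,0.5],[0,0,0,0,0,0,0],[0,0,0,0,0,0,0],[0,0,0,0,0,0,0],[0,0,0,0,0,0,0],[0,0,0,0,0,0,0],[0,0,0,0,0,0,0],[0,0,0,0,0,0,0],[0,0,0,0,0,0,0],[0,0,0,0,0,0,0],[0,0,0,0,0,0,0],[0,0,0,0,0,0,0],[0,0,0,0,0,0,0],[0,0,0,0,0,0,0],[0,0,0,0,0,0,0],[0,0,0,0,0,0,0],[0,0,0,0,0,0,0]], "force": 20}}

```text
time_s: 11.38
tool_pos: [0.526, -0.1284, 0.0743]
tool_rot: [180.0, -0.0, 95.5]
force: [0.5, -0.6, 0.5]
grip_width: 0.0179
```

Request:
{"api": "drive_tool", "payload": {"commands": [[0,0,-0.7,0,0,0,0],[0,0,-1.5,0,0,0,0],[0,0,-2.5,0,0,0,0],[0,0,-2.5,0,0,0,0],[0,0,-2,0,0,-3,0],[0,0,-0.5,0,0,-6,0],[0,0,0,0,0,-7,0],[0,0,0,0,0,-7,0],[0,0,0,0,0,-7,0],[0,0,0,0,0,-7,0],[0,0,0,0,0,-7,0],[0,0,0,0,0,-7,0],[0,0,0,0,0,-7,0],[0,0,0,0,0,-7,0],[0,0,0,0,0,-7,0],[0,0,0,0,0,-7,0],[0,0,0,0,0,-7,0],[0,0,0,0,0,-5,0],[0,0,0,0,0,-2,0],[0,0,0,0,0,0,0]]}}

```text
time_s: 13.05
tool_pos: [0.5256, -0.1287, 0.1715]
tool_rot: [180.0, -0.0, -171.5]
force: [0.0, -0.2, -1.1]
grip_width: 0.0175
```

Request:
{"api": "drive_tool", "payload": {"commands": [[-0.2,1.3,0,0,0,0,0],[-0.5,2.7,0,0,0,0,0],[-0.5,2.7,0,0,0,0,0],[-0.5,2.7,0,0,0,0,0],[-0.5,2.7,0,0,0,0,0],[-0.5,2.7,0,0,0,0,0],[-0.5,2.7,0,0,0,0,0],[-0.5,2.7,0,0,0,0,0],[-0.5,2.7,0,0,0,0,0],[-0.5,2.7,0,0,0,0,0],[-0.5,2.7,0,0,0,0,0],[-0.5,2.7,0,0,0,0,0],[-0.5,2.7,0,0,0,0,0],[-0.5,2.7,0,0,0,0,0],[-0.5,2.7,0,0,0,0,0],[-0.5,2.7,0,0,0,0,0],[-0.5,2.7,0,0,0,0,0],[-0.3,1.6,0,0,0,0,0],[0,0,0,0,0,0,0],[0,0,0,0,0,0,0]]}}

```text
time_s: 14.72
tool_pos: [0.5416, 0.3404, 0.171]
tool_rot: [-179.9, -0.0, -171.4]
force: [0.6, -0.7, -1.3]
grip_width: 0.0177
```

Run:
```python
from cell import env
import cv2,numpy as np
for n in ("top","side"):
    c=env.read_camera(n); cv2.imwrite(f"pics/{n}3.png",c["img"]); np.savez(f"{n}3.npz",**c)
o=env.get_obs();print(o["time_s"],o["tool_pos"],o["tool_rot"],o["force"],o["qpos"],o["grip_width"])
```

```text
14.8167 [0.54241844 0.33795967 0.17122792] [-1.79905408e+02 -1.14528394e-02 -1.71647614e+02] [ 0.64641926 -0.76037553 -0.76142101] [-53.68918671  22.81230057  24.34979224  93.80046046 -10.01750577
  65.6131366   71.48641707] 0.01771861526206053
```

View pics/side3.png

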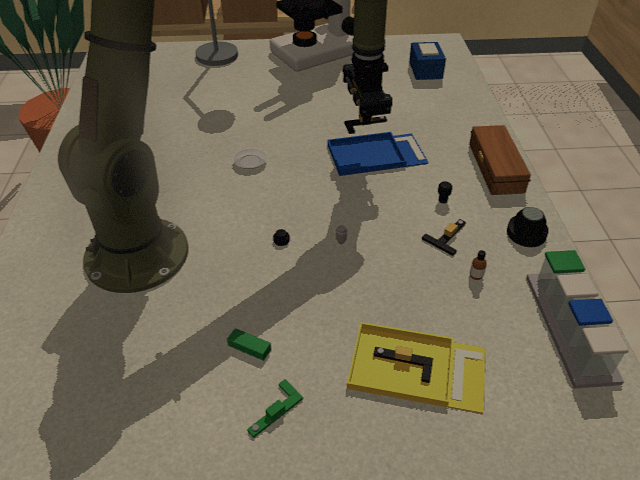

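The side view shows the left arm held level over the blue tray at about (365,125). Lowering.

Request:
{"api": "drive_tool", "payload": {"commands": [[0,0,1.5,0,0,0,0],[0,0,1.8,0,0,0,0],[0,0,1.8,0,0,0,0],[0,0,1.5,0,0,0,0],[0,0,1.2,0,0,0,0],[0,0,0.8,0,0,0,0],[0,0,0.4,0,0,0,0],[0,0,0.1,0,0,0,0],[0,0,0,0,0,0,0],[0,0,0.1,0,0,0,0],[0,0,0.1,0,0,0,0],[0,0,0,0,0,0,0],[0,0,0,0,0,0,0]]}}

```text
time_s: 15.9
tool_pos: [0.5421, 0.3403, 0.0787]
tool_rot: [180.0, 0.0, -171.5]
force: [0.6, -0.7, -1.1]
grip_width: 0.0175
```

Request:
{"api": "drive_tool", "payload": {"commands": [[0,0,0.1,0,0,0,0],[0,0,0,0,0,0,0],[0,0,0,0,0,0,0]]}}

```text
time_s: 16.15
tool_pos: [0.5422, 0.3403, 0.0784]
tool_rot: [180.0, 0.0, -171.5]
force: [-2.0, -0.8, 5.3]
grip_width: 0.0179
```

Contact again: 5.3 N at z = 0.0784. Release, rise, and back off towards the robot's left so the view is clear.

Request:
{"api": "drive_tool", "payload": {"commands": [[0,0,0,0,0,0,0.45],[0,0,0,0,0,0,0.45],[0,0,0,0,0,0,0.45],[0,0,0,0,0,0,0.45],[0,0,0,0,0,0,0.45],[0,0,0,0,0,0,0.45],[0,0,0,0,0,0,0.45],[0,0,0,0,0,0,0.45],[0,0,-1,0,0,0,0.45],[0,0,-2,0,0,0,0.45],[0,0,-3,0,0,0,0.45],[0,0,-3,0,0,0,0.45],[0,0,-3,0,0,0,0.45],[0,0,-3,0,0,0,0.45],[0,0,-3,0,0,0,0.45],[0,0,0,0,0,0,0.45]]}}

```text
time_s: 17.48
tool_pos: [0.5446, 0.3412, 0.2656]
tool_rot: [179.7, 0.6, -171.5]
force: [1.5, 0.3, -0.4]
grip_width: 0.0392
```

Request:
{"api": "drive_tool", "payload": {"commands": [[1,2,0,0,0,0,0.45],[1.5,2.5,0,0,0,0,0.45],[1.5,2.5,0,0,0,0,0.45],[1.5,2.5,0,0,0,0,0.45],[1.5,2.5,0,0,0,0,0.45],[1.5,2.5,0,0,0,0,0.45],[1.5,2.5,0,0,0,0,0.45],[1.5,2.5,0,0,0,0,0.45],[1,2,0,0,0,0,0.45],[0,0,0,0,0,0,0.45]]}}

```text
time_s: 18.32
tool_pos: [0.3807, 0.5396, 0.2574]
tool_rot: [179.8, -0.1, -171.0]
force: [-0.2, 0.9, 0.6]
grip_width: 0.0395
```

Run:
```python
from cell import env
from h import *
C={}
for n in ("top","side"):
    c=env.read_camera(n); cv2.imwrite(f"pics/{n}4.png",c["img"]); C[n]=c
    H,S,V=cv2.split(cv2.cvtColor(c["img"],cv2.COLOR_BGR2HSV)); print(n,[(b[0],b[1][4]) for b in blobs((H>8)&(H<24)&(S>120)&(V>70),25)])
o=env.get_obs();print(o["time_s"],o["tool_pos"],o["force"])
```

```text
top [(array([175.1,  30.8]), 128), (array([224.4,  35.9]), 30), (array([194.1,  51.1]), 1423), (array([198.2,  36.6]), 34), (array([301.7, 121.1]), 94), (array([428.4, 185.2]), 326), (array([453.6, 191.2]), 243), (array([155.6, 191.7]), 94)]
side [(array([245.1,  26.7]), 802), (array([358.8,   6.7]), 156), (array([618.7,  36.8]), 2374), (array([180.6,  27.6]), 498), (array([362.5,  21.9]), 104), (array([320.7,  21. ]), 40), (array([ 42.6, 108.7]), 1077), (array([500.5, 150.8]), 1705), (array([363.8, 146. ]), 59), (array([450.2, 228.6]), 94), (array([405.8, 335.6]), 824), (array([403.2, 352.8]), 190), (array([399.1, 364.3]), 222), (array([402.3, 396. ]), 607)]
18.4167 [0.38548928 0.535084   0.25749851] [ 0.02196845 -0.53704019  0.61738371]
```

View pics/side4.png

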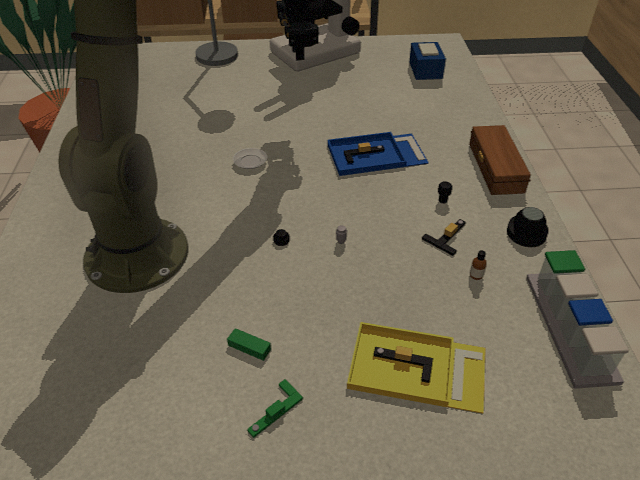

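View pics/top4.png

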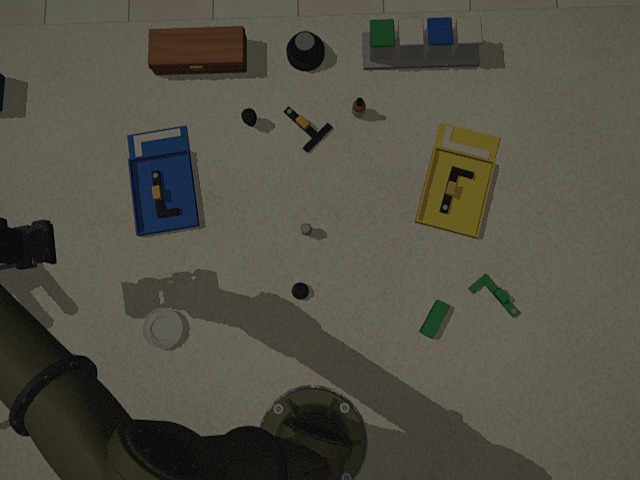

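Both arms lie in their trays: left at top (156,192), right at top (453,187). One height check, then hand in.

Run:
```python
from cell import env
from h import *
T=np.load("top0.npz");S=np.load("side0.npz")
print(tri(T,(155.6,191.7),S,(363.8,146)),tri(T,(453,187),S,(403.2,353)))
env.sign_off()
```

```text
(array([0.54418078, 0.34224906, 0.01996656]), np.float64(0.001644527493345713)) (array([ 0.53639499, -0.32330038,  0.02515733]), np.float64(0.0026340372996283357))
the job is handed in; nothing more can be done
```

Both arms are in their trays: the left-hand one in blue, the right-hand one in yellow. I gripped each by its rib, carried it across, lowered it until the force rose about 5 N, then released. I handed the job in at about 18.4 s of the 51 s allowed, with the gripper about 0.26 m up, clear of everything.

- **Position:** the last two pictures show both arms flat and rib up, well inside the trays. I estimate each is within about 2 cm of its tray's centre.
- **Height:** contact came with the tool at z = 0.0783 m (yellow) and 0.0784 m (blue), 4 mm higher than at the pick-ups. That matches arms lying on the 4 mm tray floors.
- **One check disagreed slightly:** triangulating the ribs from both views gave heights of 20 mm (blue) and 25 mm (yellow), where 28 mm was expected. The colour patches include the ribs' side faces, which pulls this low. The same check also read 2–3 mm low at the start (22 and 21 mm instead of 24 mm). I relied on the contact heights instead.

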